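# Set up the tasting stand with boards, stool and ramekins

## Robot

A 6-joint arm with a two-finger parallel gripper is mounted at the origin on a cart in front of the work surface, level with it; the furniture and walls round the work are solid. World frame = base frame: x ahead of the robot, y to its left, z up, the work surface at z = 0. Lengths are in m, angles in rad, forces in N, time in s.
With the tool pointing down it reaches from about 0.425 to 0.95 m from the base axis. Payload 14.7 kg.
Tool frame: the origin (TCP) lies midway between the tips of the shut fingers; the grasp point (between the pads) lies 19 mm behind it (r.hold_point_z is the distance from the TCP to the grasp point, in m); z points along the fingers, y is the direction in which the jaws open and shut (so a half turn about z gives the same grasp; the last joint's range is limited). The gripper opens to 85 mm and grips with 20 to 120 N. Pads are 22 mm wide; open, the fingers measure 114 mm over their backs; the gripper's body (76 mm by 85 mm) begins 54 mm behind the grasp point. The pads swing forward as they close: fully open they stand 13 mm farther back than shut.
Start: joints at [-0.047, 0.48, 1.596, -0, 1.065, -0.047], TCP at [0.65, 0, 0.231] pointing down, gripper open.
Joint ranges: [-2.75, 2.75], [-0.82, 2.05], [0.23, 2.67], [-1.56, 4.7], [0.09, 2.69], [-2.92, 2.92]. Speed limits (rad/s): [1.89, 1.89, 2.39, 3.01, 3.01, 3.01].

## Interface

Orientations are given as a rotation vector (axis times angle).
In Python, from workcell import r gives the robot as it stands. The module is installed in compiled form; this text tells all that it offers.
- The arm moves only by the shell command python3 -m pendant 'ROWS' [FORCE]. ROWS is JSON, one flat list of numbers, 7 for each row, row after row: the shift along the tool's x, y, z in m, then the turn, a rotation vector about the tool's x, y, z in rad, then the opening in per cent of the stroke, from 0 (shut) to 100 (fully open). In form: [x, y, z, rx, ry, rz, claw, x, y, z, rx, ry, rz, claw, ...]. A call has 1 to 12 rows; each row is the pose to reach, as a shift and turn from the pose measured when the call began, along the tool's axes at that moment; what a row does not reach only later rows make up. A row lasts 1/12 s, in which the tool goes at most 41.7 mm and 7.16 degrees, less where a joint would pass 70% of its speed; a pose out of reach is approached as far as the arm can. A call with a gripper value outside its range is refused whole. The fingers move at their own pace and stop on an object; FORCE is the grip in N (left out, the last holds). Time passes only in rows, so rows that repeat a pose let the fingers close. It gives the time, the measured TCP pose, the force and the opening at its end, in the units of the state.
- r.sense(): the state, without advancing time (a new reading comes with each control period).
- r.read_camera(name): name is "scene" or "side" or "wrist"; returns a dict with "color" (480x640x3 uint8, red, green, blue), "z_map" (480x640 float32, m along the optical axis (not along the pixel's ray), 0 where there is no reading), "fx", "fy", "cx", "cy" (pixels), "k1" (the pictures are not rectified: a ray, as slopes to the right and down, at radius r is drawn at 1 + k1 r^2 times it, then the intrinsics apply), "eye" and "attitude" of the camera in the world; the wrist camera has in their place "mount" (4x4, takes a point from camera to tool coordinates, whose origin is the TCP and whose axes are the flange's). Camera axes: x right, y down, z forward; pixel columns grow to the right and rows downward; lengths in m; the calibration is good to about 2 mm. A picture is of the moment at which its call begins: read the wrist's pose just before it.
- r.sign_off(): hands the job in, once; it reports no verdict.
The state is a dict: "t": time; "joint_pos": joint angles; "joint_vel": joint speeds; "joint_efforts": joint torques, N m; "ee_pos": TCP position; "tcp_rot": TCP orientation; "force": force on the tool from outside, world axes, zero at the start; "ft_torque": the same for the moment, N m; "opening": finger opening in m.
Only numpy, scipy, OpenCV 4.12 (cv2) and the standard library are available. Lean on these libraries where they do the work, as an engineer would, in place of code of your own. Each camera call takes 0.05 s, during which the arm holds its last target. There are 200 camera calls.

## Task

Set up the tasting stand: first turn the little four-footed stool in the middle of its round board until it stops rocking and all four feet stand flat on the board, clear of the rib. Then take the small wooden boards one at a time from the top of the stack: lay one flat and centred on the stool and stand the jigger upright in the middle of it, and for every white ramekin present lay another one flat on the grey runner, side by side along it, and stand the ramekin upright in its middle. Leave the spare boards stacked in the caddy, and do not disturb the salt cellar, the order pad or the lime.

Things in the scene. Friction and masses are not known exactly. Their poses are not given: they have to be found in the camera images.
- stool: Stool: dark wooden top 64 x 64 x 12 mm on four splayed legs, 56 mm high in all, 0.25 kg. Four feet, 16 mm across, on the diagonals, 60 mm from the centre. Origin: centre, at the underside of the feet; x, y along the top's sides, z up. Starts with two opposite feet up on the rib, tipped 0 to 0.1 rad; steady when the top's sides are about parallel to the rib. Grip the top at mid-side, between legs.
- round_board: Round wooden serving board, 170 mm across, 12 mm thick, fixed to the stand. A straight rib 14 mm wide, 150 mm long and 6 mm high runs across its middle along its x axis. Origin: centre of its underside; its upper face is 12 mm above it, the rib's top 18 mm.
- caddy: Dark wooden caddy that holds the stack, fixed: a slab 122 (x) x 76 (y) mm, 6 mm thick, with a lip 14 mm high across each x end and the long sides open. Origin: centre of its underside.
- board_1: Light wooden board 1, 96 (x) x 64 (y) x 12 (z) mm, edges rounded by 2 mm, about 70 g, one of five alike; they start lying flat upon each other in the caddy, long sides roughly aligned, board_1 lowest and board_5 on top. Origin: centre of its underside; x along its long side, z up.
- board_2: Light wooden board 2, 96 (x) x 64 (y) x 12 (z) mm, edges rounded by 2 mm, about 70 g, one of five alike; they start lying flat upon each other in the caddy, long sides roughly aligned, board_1 lowest and board_5 on top. Origin: centre of its underside; x along its long side, z up.
- board_3: Light wooden board 3, 96 (x) x 64 (y) x 12 (z) mm, edges rounded by 2 mm, about 70 g, one of five alike; they start lying flat upon each other in the caddy, long sides roughly aligned, board_1 lowest and board_5 on top. Origin: centre of its underside; x along its long side, z up.
- board_4: Light wooden board 4, 96 (x) x 64 (y) x 12 (z) mm, edges rounded by 2 mm, about 70 g, one of five alike; they start lying flat upon each other in the caddy, long sides roughly aligned, board_1 lowest and board_5 on top. Origin: centre of its underside; x along its long side, z up.
- board_5: Light wooden board 5, 96 (x) x 64 (y) x 12 (z) mm, edges rounded by 2 mm, about 70 g, one of five alike; they start lying flat upon each other in the caddy, long sides roughly aligned, board_1 lowest and board_5 on top. Origin: centre of its underside; x along its long side, z up.
- runner: Grey table runner, 120 (x) x 340 (y) x 3 mm, fixed and flat. Origin: centre of its underside, y along its length. Three boards fit on it in a row, their long sides across it, about 110 mm apart centre to centre.
- ramekin_1: White ceramic ramekin, a small round open pot, mouth upward, 54 mm across at the foot, 60 mm at the side and 62 mm at the rim, 47 mm high, wall 4 mm, about 0.13 kg; two or three of the three alike are present (None if absent). Origin: centre of its underside, z up.
- ramekin_2: White ceramic ramekin, a small round open pot, mouth upward, 54 mm across at the foot, 60 mm at the side and 62 mm at the rim, 47 mm high, wall 4 mm, about 0.13 kg; two or three of the three alike are present (None if absent). Origin: centre of its underside, z up.
- ramekin_3: White ceramic ramekin, a small round open pot, mouth upward, 54 mm across at the foot, 60 mm at the side and 62 mm at the rim, 47 mm high, wall 4 mm, about 0.13 kg; two or three of the three alike are present (None if absent). Origin: centre of its underside, z up.
- jigger: Steel double jigger (bar measure), two cones end to end with a narrower waist, 97 mm high, standing upright on its smaller cone; 36 mm across at the foot, 41 at the upper rim; grip it near its upper end as if it were a smooth solid body without the waist. About 0.09 kg. Origin: centre of its underside, z up.
- salt_cellar: Round wooden salt cellar, 70 mm across, 67 mm high, at the back right, close to the wall that closes the work surface on the right at about y = -0.42; leave alone. Origin: centre of its underside.
- order_pad: Order pad, 125 (x) x 75 (y) x 12 mm, lying flat; leave alone. Origin: centre of its underside.
- lime: A lime, 52 x 43 x 42 mm; leave alone. Origin: at its underside.

How it is judged:
By the outcome, as a careful person would: the job done as asked, in the order asked, and still so for the second after the job is handed in, with the robot touching nothing.
Of ramekin_1, ramekin_2, ramekin_3 only 2 to 3 are there at a start; the rules pass over those that are not, and their reading is None.
At some moment in a run one of ramekin_1, ramekin_2, ramekin_3 may be knocked a few centimetres aside while the robot is not near it.
It also fails if it takes over 210 s, if anything falls off the work surface, if the arm or the gripper's body presses on something with over 40 N, if the wrist force passes 120 N, or if a joint passes its speed limit or range.

## Working session

There is one attempt and no reset: what is moved stays moved. The work goes in short steps, Python scripts to look and compute and a shell command to move; the robot and the scene stay as the last step left them, time stands still between calls to the robot, and variables do not carry over. Pictures are saved under pics/ and viewed, about 12 in all and at most 16, crops included, and the job is handed in when it is done.

```bash
mkdir -p pics
cat > h.py <<'E'
import numpy as np, cv2
from scipy.spatial.transform import Rotation as R
from workcell import r
def cam(name):
    s=r.sense(); c=r.read_camera(name)
    if name=="wrist":
        T=np.eye(4);T[:3,:3]=R.from_rotvec(s["tcp_rot"]).as_matrix();T[:3,3]=s["ee_pos"];M=T@np.array(c["mount"])
    else:
        M=np.eye(4);a=np.array(c["attitude"],float)
        M[:3,:3]=a if a.shape==(3,3) else R.from_rotvec(a).as_matrix(); M[:3,3]=c["eye"]
    c["M"]=M; return c
def cloud(c):
    K=np.array([[c["fx"],0,c["cx"]],[0,c["fy"],c["cy"]],[0,0,1.]])
    h,w=c["z_map"].shape
    v,u=np.mgrid[:h,:w].astype(float)
    p=cv2.undistortPoints(np.stack([u.ravel(),v.ravel()],1)[:,None],K,np.array([c["k1"],0,0,0.]))[:,0]
    z=c["z_map"].ravel(); P=np.c_[p*z[:,None],z]
    W=P@c["M"][:3,:3].T+c["M"][:3,3]; W[z==0]=np.nan
    return W.reshape(h,w,3)
def save(n,img): cv2.imwrite("pics/"+n,img[:,:,::-1])
E
python3 - <<'E'
from h import *
for n in ["scene","side"]:
    c=cam(n); save(n+"0.png",c["color"]); W=cloud(c); np.save(n+"0.npy",W); np.save(n+"0c.npy",c["color"]); print(n,c["eye"],c["attitude"],c["fx"],c["k1"])
print(r.sense(), r.hold_point_z)
E
```

```text
scene [0.26568814 0.65275642 0.77569098] [-0.58495185  2.68221102 -1.15128541] 468.81944801732567 -0.11038484428612927
side [0.2572623  0.72534019 0.65576153] [-0.57079453  2.59979054 -1.32253126] 458.9222561857763 -0.08752481874506601
{'t': 0.1, 'joint_pos': array([-4.65840526e-02,  4.80762025e-01,  1.59684052e+00,  2.68070093e-05,
        1.06510266e+00, -4.65937892e-02]), 'joint_vel': array([ 0.00076734, -0.00155266, -0.0005469 ,  0.00080667, -0.00035928,
        0.00069763]), 'joint_efforts': array([ 1.67757746e-03, -9.52259731e+01, -4.31040895e+01, -7.08879679e-05,
        5.18796020e-03, -6.33731224e-05]), 'ee_pos': array([6.49612133e-01, 5.81581363e-05, 2.30730122e-01]), 'tcp_rot': array([-2.22085220e+00, -2.22084495e+00,  1.14931531e-03]), 'force': array([ 0.45736147, -0.16323884,  0.66493346]), 'ft_torque': array([-0.00546546, -0.00345681,  0.01545986]), 'opening': 0.08533031764018904} 0.0187
```

View pics/scene0.png

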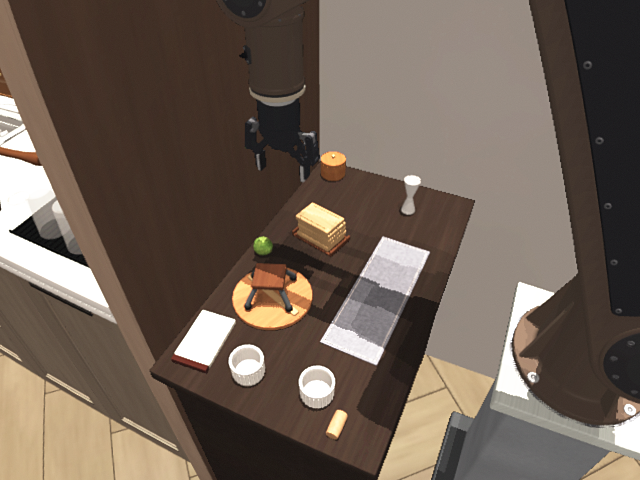

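Run:
```python
from h import *
# orthographic top view from both clouds
H=np.full((600,800,3),60,np.uint8); Z=np.full((600,800),-1.)
for n in ["side","scene"]:
    W=np.load(n+"0.npy").reshape(-1,3); C=np.load(n+"0c.npy").reshape(-1,3)
    ok=np.isfinite(W[:,0])&(W[:,2]<.18)&(W[:,2]>-.02)
    W=W[ok];C=C[ok]
    # 1px=1.5mm; u=(0.6-y)/.0015, v=(1.05-x)/.0015... 
    u=((0.6-W[:,1])/.0015).astype(int); v=((1.1-W[:,0])/.0015).astype(int)
    k=(u>=0)&(u<800)&(v>=0)&(v<600)
    for a,b,z,c in zip(u[k],v[k],W[k,2],C[k]):
        if z>Z[b,a]+.002: Z[b,a]=z;H[b,a]=c
for y in np.arange(-.5,.6,.1): cv2.putText(H,f"{y:.1f}",(int((.6-y)/.0015)-10,590),0,.4,(255,255,0)); H[::4,int((.6-y)/.0015)]=(255,255,0)
for x in np.arange(.3,1.1,.1): cv2.putText(H,f"{x:.1f}",(2,int((1.1-x)/.0015)),0,.4,(255,255,0)); H[int((1.1-x)/.0015),::4]=(255,255,0)
save("top0.png",H)
```

```text
(no output)
```

View pics/top0.png

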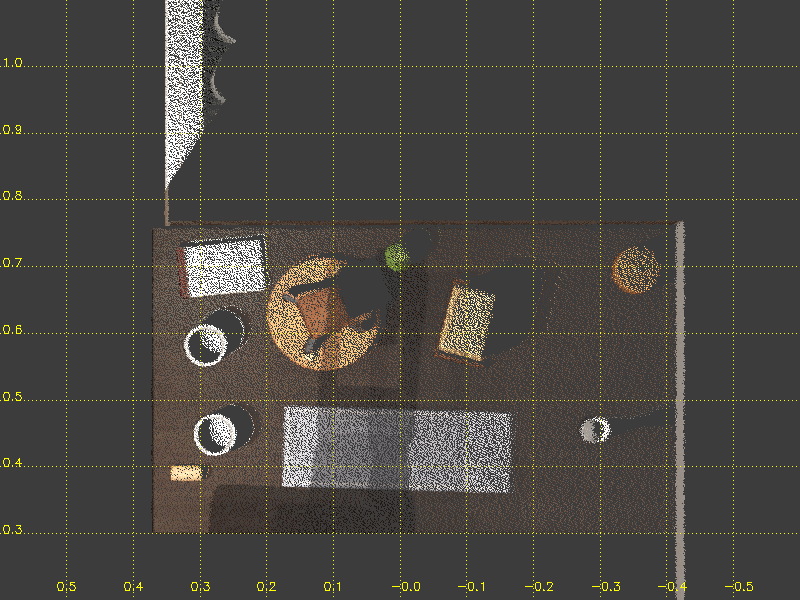

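The pictures show two ramekins near (0.58, 0.29) and (0.45, 0.275), with the stool tipped on its board near (0.63, 0.12). The stack is near (0.61, -0.10), the jigger near (0.455, -0.29), and the runner is centred near (0.427, 0.005). Next I'll look at the stool from above.

```bash
python3 -m pendant '[0.1,-0.03,-0.08,0,0,0,100, 0.1,-0.03,-0.08,0,0,0,100,0.1,-0.03,-0.08,0,0,0,100,0.1,-0.03,-0.08,0,0,0,100,0.1,-0.03,-0.08,0,0,0,100,0.1,-0.03,-0.08,0,0,0,100]' 60
cat >> h.py <<'E'
def ortho(W,C,x0,x1,y0,y1,s,z0=-.02,z1=.2,grid=.05):
    "top view: u right = -y, v down = -x ; s m/px"
    w=int((y1-y0)/s);h=int((x1-x0)/s);H=np.full((h,w,3),60,np.uint8)
    W=W.reshape(-1,3);C=C.reshape(-1,3);ok=np.isfinite(W[:,0])&(W[:,2]<z1)&(W[:,2]>z0);W=W[ok];C=C[ok]
    o=np.argsort(W[:,2]);W=W[o];C=C[o]
    u=((y1-W[:,1])/s).astype(int);v=((x1-W[:,0])/s).astype(int);k=(u>=0)&(u<w)&(v>=0)&(v<h)
    H[v[k],u[k]]=C[k]
    H=cv2.medianBlur(H,3)
    for y in np.arange(np.ceil(y0/grid)*grid,y1,grid): a=int((y1-y)/s);H[::6,a]=(255,0,255);cv2.putText(H,f"{y:.2f}",(a,10),0,.35,(255,255,0))
    for x in np.arange(np.ceil(x0/grid)*grid,x1,grid): a=int((x1-x)/s);H[a,::6]=(255,0,255);cv2.putText(H,f"{x:.2f}",(0,a),0,.35,(255,255,0))
    return H
E
python3 - <<'E'
from h import *
c=cam("wrist");W=cloud(c);print(np.round(c["mount"],3),np.round(c["M"],3),c["fx"])
np.save("w1.npy",W)
H=ortho(W,c["color"],.5,.76,-.02,.26,.001)
a=cv2.resize(c["color"],(480,360)); b=cv2.resize(H,None,fx=1.15,fy=1.15)
h=max(a.shape[0],b.shape[0]);o=np.zeros((h,a.shape[1]+b.shape[1],3),np.uint8);o[:a.shape[0],:480]=a;o[:b.shape[0],480:]=b
save("w1.png",o)
E
```

```text
t: 0.6
ee_pos: [0.6195, 0.1, 0.3104]
tcp_rot: [-2.22, -2.222, 0.002]
force: [-0.3, -0.3, -0.4]
opening: 0.085
[[ 0.    -0.95  -0.313  0.081]
 [ 1.     0.    -0.     0.001]
 [ 0.    -0.313  0.95  -0.142]
 [ 0.     0.     0.     1.   ]] [[ 1.     0.002 -0.001  0.621]
 [ 0.001 -0.95  -0.314  0.181]
 [-0.002  0.314 -0.95   0.453]
 [ 0.     0.     0.     1.   ]] 344.5199438991523Traceback (most recent call last):
  File "<stdin>", line 4, in <module>
  File "h.py", line 30, in ortho
    for x in np.arange(np.ceil(x0/grid)*grid,x1,grid): a=int((x1-x)/s);H[a,::6]=(255,0,255);cv2.putText(H,f"{x:.2f}",(0,a),0,.35,(255,255,0))
                                                                       ~^^^^^^^
IndexError: index 260 is out of bounds for axis 0 with size 260
```

```bash
sed -i 's/np.ceil(x0\/grid)\*grid,x1/np.ceil(x0\/grid+.01)*grid,x1/; s/np.ceil(y0\/grid)\*grid,y1/np.ceil(y0\/grid+.01)*grid,y1/' h.py
cat >> h.py <<'E'
def pair(c,H,n):
    a=cv2.resize(c["color"],(400,300)); k=400/max(H.shape[:2]); b=cv2.resize(H,None,fx=k,fy=k)
    o=np.zeros((max(300,b.shape[0]),400+b.shape[1],3),np.uint8);o[:300,:400]=a;o[:b.shape[0],400:]=b; save(n,o)
E
python3 - <<'E'
from h import *
c=cam("wrist");W=cloud(c);np.save("w1.npy",W)
pair(c,ortho(W,c["color"],.5,.76,-.02,.26,.001),"w1.png")
E
```

```text
(no output)
```

View pics/w1.png

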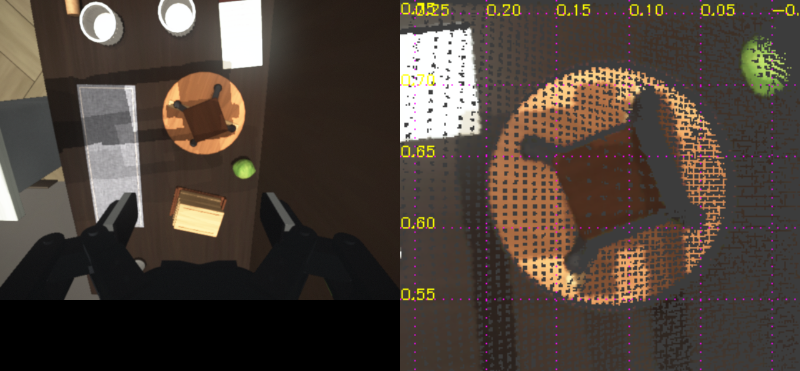

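Run:
```python
from h import *
W=np.load("w1.npy").reshape(-1,3);W=W[np.isfinite(W[:,0])]
d=np.hypot(W[:,0]-.63,W[:,1]-.115)
b=W[(abs(W[:,2]-.012)<.004)&(d<.1)]
hull=cv2.convexHull(b[:,:2].astype(np.float32)); print("board",cv2.minEnclosingCircle(hull),np.median(b[:,2]))
t=W[(W[:,2]>.058)&(W[:,2]<.095)&(d<.08)]
print("top",cv2.minAreaRect(t[:,:2].astype(np.float32)),len(t))
A=np.c_[t[:,:2],np.ones(len(t))];k=np.linalg.lstsq(A,t[:,2],rcond=None)[0];print("tilt",k[:2],"zc",k@np.r_[t[:,:2].mean(0),1],t.mean(0))
rb=W[(W[:,2]>.0155)&(W[:,2]<.022)&(d<.086)]
H=np.full((220,220),0,np.uint8)
u=((.225-b[:,1])/.001).astype(int);v=((.74-b[:,0])/.001).astype(int)
# height map 
q=W[(d<.09)&(W[:,2]<.03)&(W[:,2]>0)]
u=((.22-q[:,1])/.001).astype(int);v=((.74-q[:,0])/.001).astype(int)
H[v.clip(0,219),u.clip(0,219)]=((q[:,2])*255/.03).clip(0,255)
H=cv2.dilate(H,np.ones((2,2)));H=cv2.medianBlur(H,3)
cv2.imwrite("pics/hm.png",cv2.applyColorMap(cv2.resize(H,(500,500)),2))
```

```text
board ((0.6321455836296082, 0.12203064560890198), 0.09253653883934021) 0.011781496555801851
top ((0.6318607926368713, 0.1143636479973793), (0.06506172567605972, 0.06523871421813965), 20.80556297302246) 3296
tilt [ 0.00240565 -0.01457486] zc 0.07342042969789402 [0.63144512 0.11524869 0.07342043]
```

View pics/hm.png

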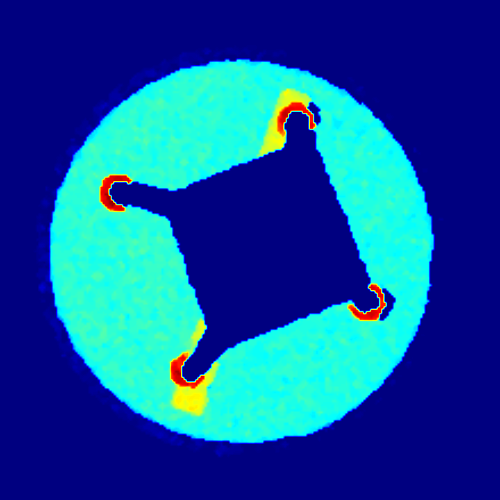

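The rib runs at -19.6° about (0.630, 0.114) and the stool's sides stand at 20.8°. I'll turn the stool -40.4° about the vertical.

```bash
python3 -m pendant '[0.0148,0.012,0.19,0,0,-0.363,100, 0.0148,0.012,0.19,0,0,-0.363,100,0.0148,0.012,0.19,0,0,-0.363,100,0.0148,0.012,0.19,0,0,-0.363,100,0.0148,0.012,0.19,0,0,-0.363,100,0.0148,0.012,0.19,0,0,-0.363,100,0.0148,0.012,0.19,0,0,-0.363,100,0.0148,0.012,0.19,0,0,-0.363,100]' 30
python3 -m pendant '[0,0,0.038,0,0,0,100,0,0,0.076,0,0,0,100,0,0,0.076,0,0,0,100,0,0,0.076,0,0,0,100]'
python3 - <<'E'
from h import *
c=cam("wrist"); save("w2.png",c["color"][100:]);s=r.sense();print(R.from_rotvec(s["tcp_rot"]).as_matrix().round(3),s["ee_pos"])
E
```

```text
t: 1.37
ee_pos: [0.6316, 0.113, 0.1205]
tcp_rot: [-1.785, -2.583, 0.002]
force: [-0.1, -0.1, 0.3]
opening: 0.0854
t: 1.7
ee_pos: [0.6313, 0.1126, 0.0453]
tcp_rot: [-1.785, -2.582, 0.004]
force: [-0.3, 0.2, 0.6]
opening: 0.0854
[[-0.353  0.935 -0.001]
 [ 0.935  0.353 -0.   ]
 [-0.    -0.001 -1.   ]] [0.63249218 0.11289375 0.04668074]
```

```bash
python3 -m pendant '[0,0,0.002,0,0,0,60,0,0,0.002,0,0,0,60,0,0,0.002,0,0,0,60,0,0,0.002,0,0,0,60,0,0,0.002,0,0,0,60,0,0,0.002,0,0,0,60]' 30
python3 -m pendant '[0,0,-0.003,0,0,0,60,0,0,-0.006,0,0,0,60,0,0,-0.008,0,0,0,60,0,0,-0.008,0,0,0,60]' 
python3 -m pendant '[0,0,0,0,0,0.1,60,0,0,0,0,0,0.2,60,0,0,0,0,0,0.3,60,0,0,0,0,0,0.4,60,0,0,0,0,0,0.5,60,0,0,0,0,0,0.6,60,0,0,0,0,0,0.705,60,0,0,0,0,0,0.705,60,0,0,0,0,0,0.705,60]'
python3 - <<'E'
from h import *
c=cam("wrist"); save("w2.png",c["color"]);s=r.sense();print(R.from_rotvec(s["tcp_rot"]).as_matrix().round(3),s["ee_pos"])
E
```

```text
t: 2.25
ee_pos: [0.6343, 0.113, 0.0476]
tcp_rot: [1.785, 2.582, 0.003]
force: [-2.3, -1.3, 13.7]
opening: 0.0638
t: 2.58
ee_pos: [0.6347, 0.1131, 0.0567]
tcp_rot: [1.784, 2.581, 0.005]
force: [1.3, 0.2, -3.1]
opening: 0.0632
t: 3.33
ee_pos: [0.6347, 0.1131, 0.0566]
tcp_rot: [2.564, 1.812, 0.006]
force: [0.4, -0.1, -2.6]
opening: 0.0634
[[ 0.333  0.943  0.005]
 [ 0.943 -0.333  0.   ]
 [ 0.002  0.004 -1.   ]] [0.63463739 0.11313465 0.05661979]
```

View pics/w2.png

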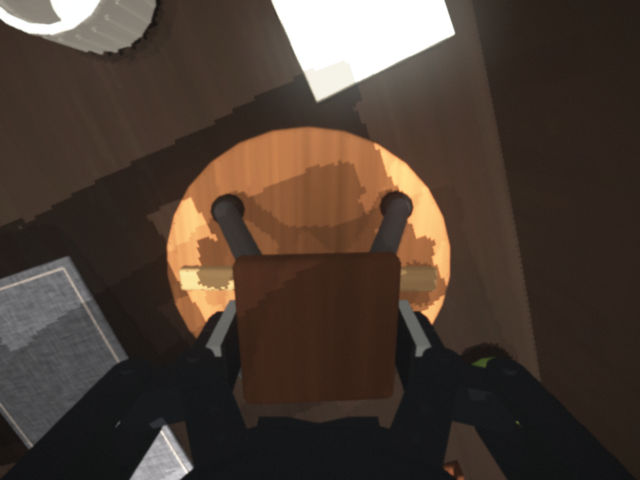

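```bash
python3 -m pendant '[0,-0.004,0.004,0,0,0,60,0,-0.004,0.008,0,0,0,60,0,-0.004,0.011,0,0,0,60,0,-0.004,0.013,0,0,0,60,0,-0.004,0.013,0,0,0,60]' 
python3 -m pendant '[0,0,0.001,0,0,0,60,0,0,0.002,0,0,0,60,0,0,0.002,0,0,0,60]'
```

```text
t: 3.8
ee_pos: [0.6304, 0.1143, 0.0432]
tcp_rot: [2.563, 1.814, 0.005]
force: [-3.5, -1.3, 4.1]
opening: 0.0636
t: 4.05
ee_pos: [0.6299, 0.1144, 0.0417]
tcp_rot: [2.562, 1.815, 0.003]
force: [-8.7, 0.2, 13.7]
opening: 0.0631
```

```bash
python3 -m pendant '[0,0,0,0,0,0,80,0,0,0,0,0,0,100,0,0,0,0,0,0,100,0,0,0,0,0,0,100,0,0,0,0,0,0,100]'
python3 -m pendant '[0,0,-0.03,0,0,0,100,0,0,-0.07,0,0,0,100,0,0,-0.11,0,0,0,100,0,0,-0.15,0,0,0,100,0,0,-0.19,0,0,0,100,0,0,-0.2,0,0,0,100,-0,0,-0.2,0,0,0,100]'
python3 - <<'E'
from h import *
c=cam("wrist");W0=cloud(c);save("w3.png",c["color"]);np.save("w3.npy",W0);np.save("w3c.npy",c["color"]);print(c["M"].round(3))
W=W0.reshape(-1,3);W=W[np.isfinite(W[:,0])]
d=np.hypot(W[:,0]-.63,W[:,1]-.114)
t=W[(W[:,2]>.05)&(W[:,2]<.095)&(d<.06)]
print("top",cv2.minAreaRect(t[:,:2].astype(np.float32)),len(t))
A=np.c_[t[:,:2],np.ones(len(t))];k=np.linalg.lstsq(A,t[:,2],rcond=None)[0];print("tilt",k[:2],"zc",k@np.r_[t[:,:2].mean(0),1])
d=np.hypot(W[:,0]-.615,W[:,1]+.1)
for z in (.06,.02):
  t=W[(W[:,2]>z)&(W[:,2]<.09)&(d<.09)];print("stack",z,cv2.minAreaRect(t[:,:2].astype(np.float32)),len(t),np.percentile(t[:,2],[50,95]))
E
```

```text
t: 4.47
ee_pos: [0.6299, 0.1144, 0.0415]
tcp_rot: [2.562, 1.815, 0.003]
force: [0.0, -0.9, 0.6]
opening: 0.0854
t: 5.05
ee_pos: [0.6314, 0.1147, 0.2457]
tcp_rot: [2.56, 1.814, 0.013]
force: [-0.5, 0.4, -0.3]
opening: 0.0853
[[ 0.943 -0.317 -0.095  0.658]
 [-0.331 -0.896 -0.295  0.191]
 [ 0.008  0.31  -0.951  0.389]
 [ 0.     0.     0.     1.   ]]
top ((0.6310867667198181, 0.11918158084154129), (0.0669906958937645, 0.0680670365691185), 70.721435546875) 4413
tilt [-0.00799408 -0.02352705] zc 0.06725472567423728
stack 0.06 ((0.6189826726913452, -0.10047271847724915), (0.06528715789318085, 0.09622824192047119), 76.26522827148438) 3794 [0.06559968 0.06670622]
stack 0.02 ((0.6165918707847595, -0.10011188685894012), (0.06523570418357849, 0.10254690051078796), 77.0987548828125) 5308 [0.06522227 0.06659701]
```

View pics/w3.png

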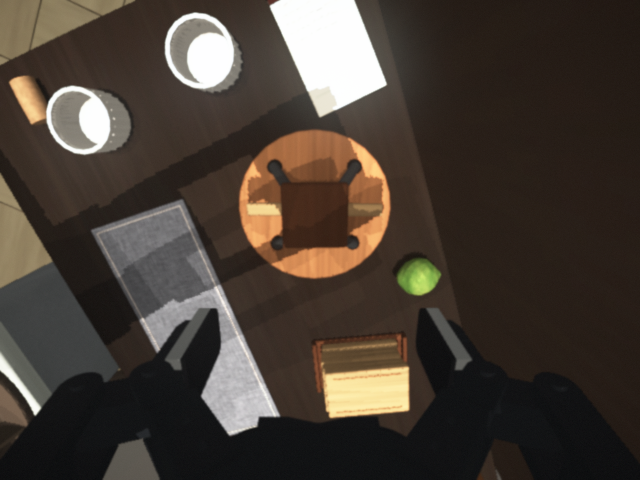

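```bash
cat >> h.py <<'E'
def go(x,y,z,jaw):
    "row from the present pose to a tool-down pose; jaw angle deg in world"
    s=r.sense();A=R.from_rotvec(s["tcp_rot"]);d=A.inv().apply(np.array([x,y,z])-s["ee_pos"])
    for j in (jaw,jaw+180):
        a=np.deg2rad(j);ty=np.array([np.cos(a),np.sin(a),0]);tz=np.array([0,0,-1.]);B=R.from_matrix(np.c_[np.cross(ty,tz),ty,tz])
        w=(A.inv()*B).as_rotvec(); print("shift",d.round(4),"turn",w.round(3),"rows",int(np.ceil(max(np.linalg.norm(d)/.0417,np.linalg.norm(w)/.125))))
    print("q6",s["joint_pos"][5].round(2),"pos",np.round(s["ee_pos"],4),"t",s["t"])
E
python3 - <<'E'
from h import *
go(.619,-.1005,.20,76.3)
E
```

```text
shift [-0.2067  0.0604  0.043 ] turn [ 0.006  0.003 -1.67 ] rows 14
shift [-0.2067  0.0604  0.043 ] turn [ 0.003 -0.006  1.472] rows 12
q6 0.47 pos [0.6303 0.1145 0.2432] t 5.1
```

```bash
python3 -m pendant '[-0.02,0.006,0,0,0,-0.12,100,-0.04,0.012,0.01,0,0,-0.24,100,-0.06,0.018,0.02,0,0,-0.36,100,-0.08,0.024,0.03,0,0,-0.48,100,-0.1,0.03,0.043,0,0,-0.6,100,-0.12,0.036,0.043,0,0,-0.72,100,-0.14,0.042,0.043,0,0,-0.84,100,-0.16,0.048,0.043,0,0,-0.96,100,-0.18,0.054,0.043,0,0,-1.08,100,-0.2067,0.0604,0.043,0,0,-1.2,100,-0.2067,0.0604,0.043,0,0,-1.32,100,-0.2067,0.0604,0.043,0,0,-1.44,100]'
python3 - <<'E'
from h import *
c=cam("wrist");W0=cloud(c);np.save("w4.npy",W0);save("w4.png",c["color"])
W=W0.reshape(-1,3);W=W[np.isfinite(W[:,0])]
d=np.hypot(W[:,0]-.615,W[:,1]+.1)
for z in (.062,.05,.038,.026):
  t=W[(W[:,2]>z)&(W[:,2]<z+.011)&(d<.09)];print("stack",z,cv2.minAreaRect(t[:,:2].astype(np.float32)),len(t),np.percentile(t[:,2],[5,50,95]))
go(.619,-.1005,.10,76.3)
E
```

```text
t: 6.1
ee_pos: [0.6178, -0.102, 0.198]
tcp_rot: [0.723, 3.054, 0.003]
force: [-0.0, 1.2, -0.3]
opening: 0.0856
stack 0.062 ((0.6183875799179077, -0.10166193544864655), (0.06412114202976227, 0.09645393490791321), 76.18757629394531) 8446 [0.06449465 0.06569312 0.06683009]
stack 0.05 ((0.5964716672897339, -0.12068696320056915), (0.053024180233478546, 0.1129719465970993), 41.00157165527344) 489 [0.05138585 0.05338039 0.05895794]
stack 0.038 ((0.568748950958252, -0.08996303379535675), (0.06065523251891136, 0.0024851257912814617), 73.62841033935547) 164 [0.03911702 0.0414926  0.04766105]
stack 0.026 ((0.5680968165397644, -0.09158410131931305), (0.0636889785528183, 0.0016254791989922523), 75.59840393066406) 98 [0.02638403 0.02894402 0.03656413]
shift [-0.0004  0.0009  0.0981] turn [ 0.002  0.003 -0.215] rows 3
shift [-0.0004  0.0009  0.0981] turn [ 0.004 -0.003  2.927] rows 24
q6 -1.33 pos [ 0.6179 -0.1013  0.1981] t 6.15
```

View pics/w4.png

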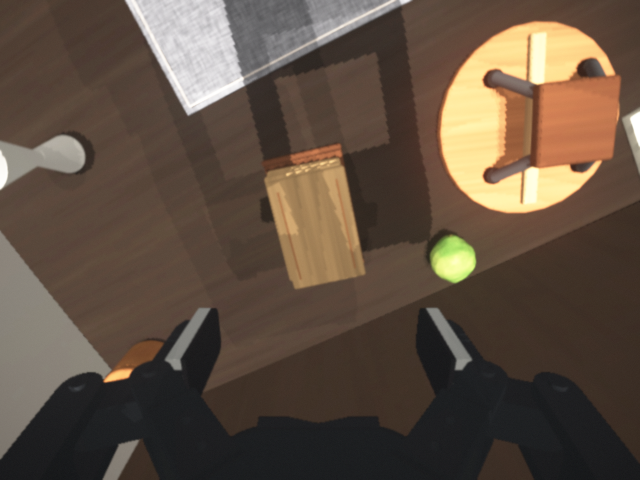

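```bash
python3 -m pendant '[0,0.001,0.03,0,0,-0.12,100,0,0.001,0.07,0,0,-0.217,100,0,0.001,0.1,0,0,-0.217,100,0,0.001,0.12,0,0,-0.217,100,0,0.001,0.13,0,0,-0.217,100,0,0.001,0.13,0,0,-0.217,100]'
python3 - <<'E'
from h import *
go(.6184,-.1015,.050,76.2)
E
```

```text
t: 6.65
ee_pos: [0.6167, -0.0996, 0.065]
tcp_rot: [-0.374, -3.117, -0.003]
force: [-1.7, 0.4, 0.5]
opening: 0.0855
shift [-0.0021 -0.0014  0.015 ] turn [ 0.002 -0.002  0.002] rows 1
shift [-0.0021 -0.0014  0.015 ] turn [ 3.00e-03  3.00e-03 -3.14e+00] rows 26
q6 -1.54 pos [ 0.6167 -0.0996  0.065 ] t 6.65
```

```bash
python3 -m pendant '[-0.002,-0.0014,0.008,0,0,0,100,-0.002,-0.0014,0.015,0,0,0,100,-0.002,-0.0014,0.015,0,0,0,100,-0.002,-0.0014,0.015,0,0,0,100]' 40
python3 -m pendant '[0,0,0,0,0,0,70,0,0,0,0,0,0,50,0,0,0,0,0,0,50,0,0,0,0,0,0,50,0,0,0,0,0,0,50,0,0,0,0,0,0,50]' 40
python3 -m pendant '[0,0,-0.01,0,0,0,50,0,0,-0.02,0,0,0,50,0,0,-0.05,0,0,0,50,0,0,-0.08,0,0,0,50,0,0,-0.08,0,0,0,50]'
python3 - <<'E'
from h import *
c=cam("scene");save("s2.png",cv2.resize(c["color"][60:380,160:500],None,fx=1.8,fy=1.8))
W=np.load("w4.npy").reshape(-1,3);d=np.hypot(W[:,0]-.63,W[:,1]-.115);t=W[(d<.06)&(W[:,2]>.062)&(W[:,2]<.075)]
k=np.linalg.lstsq(np.c_[t[:,:2],np.ones(len(t))],t[:,2],rcond=None)[0];print("stool",cv2.minAreaRect(t[:,:2].astype(np.float32)),np.median(t[:,2]),k)
E
```

```text
t: 6.98
ee_pos: [0.6185, -0.1015, 0.0503]
tcp_rot: [-0.375, -3.118, -0.003]
force: [0.4, -0.3, 0.5]
opening: 0.0852
t: 7.48
ee_pos: [0.619, -0.1016, 0.0514]
tcp_rot: [-0.375, -3.119, -0.003]
force: [-2.3, 0.1, 8.3]
opening: 0.0626
t: 7.9
ee_pos: [0.6222, -0.1024, 0.138]
tcp_rot: [0.374, 3.111, 0.002]
force: [2.2, -1.1, -0.2]
opening: 0.0628
stool ((0.6311674118041992, 0.11749105155467987), (0.06544991582632065, 0.0646396353840828), 70.84685516357422) 0.06782451489342911 [0.005734   0.01368112 0.06248215]
```

View pics/s2.png

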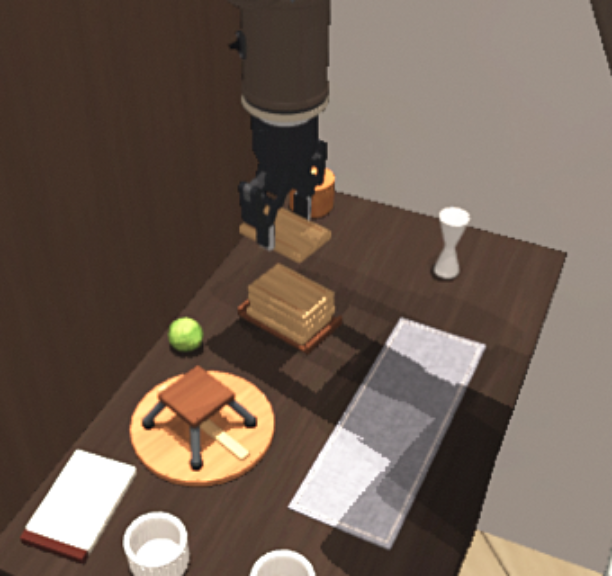

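Run:
```python
from h import *
go(.6308,.117,.10,70.8)
```

```text
shift [0.043  0.2151 0.0358] turn [0.002 0.006 0.096] rows 6
shift [0.043  0.2151 0.0358] turn [-9.000e-03  3.000e-03 -3.046e+00] rows 25
q6 -1.55 pos [ 0.6213 -0.1022  0.1357] t 7.95
```

```bash
python3 -m pendant '[0.006,0.03,0,0,0,0.096,50,0.014,0.07,0,0,0,0.096,50,0.022,0.11,0,0,0,0.096,50,0.03,0.15,0,0.002,0.006,0.096,50,0.036,0.18,0.01,0.002,0.006,0.096,50,0.043,0.2151,0.02,0.002,0.006,0.096,50,0.043,0.2151,0.0358,0.002,0.006,0.096,50,0.043,0.2151,0.0358,0.002,0.006,0.096,50]'
python3 - <<'E'
from h import *
go(.6308,.117,.067,70.8)
E
```

```text
t: 8.62
ee_pos: [0.6289, 0.1188, 0.0975]
tcp_rot: [-0.519, -3.095, 0.001]
force: [-1.0, -0.4, -1.3]
opening: 0.063
shift [-0.0025 -0.001   0.0305] turn [-0.001 -0.003  0.003] rows 1
shift [-0.0025 -0.001   0.0305] turn [ 5.000e-03 -2.000e-03 -3.139e+00] rows 26
q6 -1.1 pos [0.6289 0.1188 0.0975] t 8.6167
```

```bash
python3 -m pendant '[-0.0025,-0.001,0.01,0,0,0,50,-0.0025,-0.001,0.02,0,-0.003,0.003,50,-0.0025,-0.001,0.027,0,-0.003,0.003,50,-0.0025,-0.001,0.0305,0,-0.003,0.003,50,-0.0025,-0.001,0.0305,0,-0.003,0.003,50]'
python3 -m pendant '[0,0,0.001,0,0,0,50,0,0,0.0015,0,0,0,50]'
```

```text
t: 9.03
ee_pos: [0.6305, 0.1161, 0.0662]
tcp_rot: [-0.526, -3.096, 0.003]
force: [-0.2, 0.5, -1.0]
opening: 0.0627
t: 9.2
ee_pos: [0.6309, 0.1157, 0.0655]
tcp_rot: [-0.527, -3.096, 0.002]
force: [-3.3, -1.9, 11.6]
opening: 0.063
```

```bash
python3 -m pendant '[0,0,-0.001,0,0,0,85,0,0,-0.001,0,0,0,100,0,0,-0.001,0,0,0,100,0,0,-0.001,0,0,0,100]'
python3 -m pendant '[0,0,-0.03,0,0,0,100,0,0,-0.07,0,0,0,100,0,0,-0.11,0,0,0,100,0,0,-0.15,0,0,0,100,0,0,-0.15,0,0,0,100,0,0,-0.15,0,0,0,100]'
python3 - <<'E'
from h import *
c=cam("wrist");W0=cloud(c);np.save("w5.npy",W0);save("w5.png",c["color"])
W=W0.reshape(-1,3);W=W[np.isfinite(W[:,0])]
d=np.hypot(W[:,0]-.63,W[:,1]-.115)
t=W[(W[:,2]>.075)&(W[:,2]<.087)&(d<.08)];k=np.linalg.lstsq(np.c_[t[:,:2],np.ones(len(t))],t[:,2],rcond=None)[0];print("board",cv2.minAreaRect(t[:,:2].astype(np.float32)),np.median(t[:,2]),k)
for n in("scene0","side0"):
  V=np.load(n+".npy").reshape(-1,3);d=np.hypot(V[:,0]-.455,V[:,1]+.29);t=V[(d<.05)&(V[:,2]>.09)&(V[:,2]<.105)];print(cv2.minEnclosingCircle(t[:,:2].astype(np.float32)),len(t))
  t=V[(d<.05)&(V[:,2]>.002)&(V[:,2]<.05)];print(t.min(0),t.max(0))
go(.45,-.10,.24,60)
E
```

```text
t: 9.53
ee_pos: [0.631, 0.1157, 0.0667]
tcp_rot: [-0.527, -3.097, 0.002]
force: [0.4, 0.8, -0.3]
opening: 0.0853
t: 10.03
ee_pos: [0.6326, 0.1161, 0.2196]
tcp_rot: [0.527, 3.093, 0.0]
force: [-0.4, -0.1, -0.6]
opening: 0.0852
board ((0.6299827098846436, 0.11683790385723114), (0.06417971849441528, 0.09522946923971176), 70.74739074707031) 0.07970432260652982 [0.00166186 0.00012248 0.07862147]
((0.45447078347206116, -0.2916264235973358), 0.022791599854826927) 59
[ 0.42953012 -0.33369879  0.00200429] [ 0.49991311 -0.24375623  0.0494893 ]
((0.4547179341316223, -0.294023334980011), 0.022654341533780098) 90
[ 0.4077815  -0.33699819  0.00200635] [ 0.49952872 -0.24076595  0.04996156]
shift [ 0.0997 -0.2639 -0.0224] turn [-0.     0.001  0.186] rows 7
shift [ 0.0997 -0.2639 -0.0224] turn [-2.000e-03 -0.000e+00 -2.955e+00] rows 24
q6 -1.1 pos [0.6315 0.116  0.2176] t 10.0833
```

View pics/w5.png

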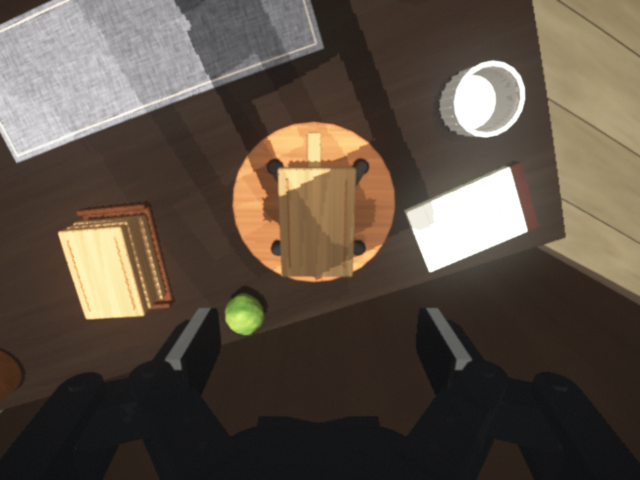

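Run:
```python
from h import *
go(.4546,-.293,.19,70.7)
```

```text
shift [ 0.0316 -0.4444  0.0278] turn [-0.     0.001 -0.001] rows 11
shift [ 0.0316 -0.4444  0.0278] turn [2.000e-03 1.000e-03 3.141e+00] rows 26
q6 -1.1 pos [0.6315 0.116  0.2176] t 10.0833
```

```bash
python3 -m pendant '[0.003,-0.03,0,0,0,0,100,0.006,-0.07,0.005,0,0,0,100,0.009,-0.11,0.01,0,0,0,100,0.012,-0.15,0.014,0,0,0,100,0.015,-0.19,0.018,0,0,0,100,0.018,-0.23,0.02,0,0,0,100,0.021,-0.27,0.022,0,0,0,100,0.024,-0.31,0.025,0,0,0,100,0.027,-0.35,0.0278,0,0,0,100,0.03,-0.39,0.0278,0,0,0,100,0.0316,-0.425,0.0278,0,0,0,100,0.0316,-0.4444,0.0278,0,0,0,100]'
python3 -m pendant '[0,0,0,0,0,0,100,0,0,0,0,0,0,100]'
python3 - <<'E'
from h import *
c=cam("wrist");W0=cloud(c);save("w6.png",c["color"])
W=W0.reshape(-1,3);W=W[np.isfinite(W[:,0])]
d=np.hypot(W[:,0]-.455,W[:,1]+.29)
t=W[(d<.05)&(W[:,2]>.09)&(W[:,2]<.105)];print(cv2.minEnclosingCircle(t[:,:2].astype(np.float32)),len(t),np.median(t[:,2]))
go(.4546,-.293,.12,70.7)
E
```

```text
t: 11.08
ee_pos: [0.4521, -0.2954, 0.1886]
tcp_rot: [-0.53, -3.096, 0.0]
force: [0.7, 0.9, -0.3]
opening: 0.0852
t: 11.25
ee_pos: [0.4507, -0.2959, 0.1871]
tcp_rot: [-0.533, -3.092, -0.002]
force: [0.2, 0.3, -1.1]
opening: 0.0854
((0.45472100377082825, -0.29265540838241577), 0.020865358412265778) 695 0.094725085015156
shift [-0.0027  0.0029  0.0674] turn [ 0.001 -0.003 -0.003] rows 2
shift [-0.0027  0.0029  0.0674] turn [-5.000e-03 -1.000e-03  3.138e+00] rows 26
q6 -1.86 pos [ 0.4513 -0.2949  0.1874] t 11.3
```

Jigger centre is (0.4547, -0.2927). Descend and grip.

```bash
python3 -m pendant '[-0.0027,0.0029,0.03,0,0,0,100,-0.0027,0.0029,0.06,0,0,0,100,-0.0027,0.0029,0.09,0,0,0,100,-0.0027,0.0029,0.11,0,0,0,100,-0.0027,0.0029,0.125,0,0,0,100,-0.0027,0.0029,0.125,0,0,0,100,-0.0027,0.0029,0.125,0,0,0,100]'
python3 -m pendant '[0,0,0,0,0,0,70,0,0,0,0,0,0,30,0,0,0,0,0,0,30,0,0,0,0,0,0,30,0,0,0,0,0,0,30,0,0,0,0,0,0,30,0,0,0,0,0,0,30,0,0,0,0,0,0,30]' 25
python3 -m pendant '[0,0,-0.02,0,0,0,30,0,0,-0.05,0,0,0,30,0,0,-0.09,0,0,0,30,0,0,-0.13,0,0,0,30,0,0,-0.145,0,0,0,30,0,0,-0.145,0,0,0,30]'
python3 - <<'E'
from h import *
go(.6305,.117,.20,70.7)
E
```

```text
t: 11.88
ee_pos: [0.4543, -0.2913, 0.0617]
tcp_rot: [-0.529, -3.091, -0.004]
force: [-1.2, -0.4, 0.4]
opening: 0.0852
t: 12.55
ee_pos: [0.4548, -0.2919, 0.0627]
tcp_rot: [-0.529, -3.093, -0.002]
force: [0.1, -0.1, 7.1]
opening: 0.0397
t: 13.05
ee_pos: [0.4572, -0.2936, 0.2123]
tcp_rot: [0.53, 3.094, -0.003]
force: [-0.3, -0.7, -0.7]
opening: 0.0401
shift [-0.0268  0.4449  0.0118] turn [-0.001  0.003 -0.002] rows 11
shift [-0.0268  0.4449  0.0118] turn [5.000e-03 2.000e-03 3.139e+00] rows 26
q6 -1.86 pos [ 0.4572 -0.2936  0.2123] t 13.05
```

```bash
python3 -m pendant '[-0.003,0.03,0,0,0,0,30,-0.006,0.07,0,0,0,0,30,-0.009,0.11,0,0,0,0,30,-0.012,0.15,0,0,0,0,30,-0.015,0.19,0,0,0,0,30,-0.018,0.23,0,0,0,0,30,-0.021,0.27,0,0,0,0,30,-0.023,0.31,0,0,0,0,30,-0.025,0.35,0,0,0,0,30,-0.0268,0.39,0,0,0,0,30,-0.0268,0.425,0,0,0,0,30,-0.0268,0.4449,0.0118,0,0,0,30]'
python3 -m pendant '[0,0,0,0,0,0,30,0,0,0,0,0,0,30]'
python3 - <<'E'
from h import *
go(.6305,.117,.146,70.7)
E
```

```text
t: 14.05
ee_pos: [0.6321, 0.1208, 0.2006]
tcp_rot: [0.527, 3.092, -0.001]
force: [0.4, 0.2, -0.5]
opening: 0.0402
t: 14.22
ee_pos: [0.6314, 0.1221, 0.1989]
tcp_rot: [0.524, 3.094, -0.002]
force: [-0.3, -1.2, -1.4]
opening: 0.04
shift [-0.0006 -0.0051  0.0529] turn [-0.     0.003  0.001] rows 2
shift [-0.0006 -0.0051  0.0529] turn [-5.00e-03 -1.00e-03 -3.14e+00] rows 26
q6 -1.09 pos [0.6314 0.1221 0.1989] t 14.2167
```

```bash
python3 -m pendant '[-0.0006,-0.0051,0.02,0,0,0,30,-0.0006,-0.0051,0.04,0,0.003,0,30,-0.0006,-0.0051,0.05,0,0.003,0,30,-0.0006,-0.0051,0.053,0,0.003,0,30,-0.0006,-0.0051,0.053,0,0.003,0,30,-0.0006,-0.0051,0.053,0,0.003,0,30]'
python3 -m pendant '[0,0,0.0015,0,0,0,30,0,0,0.003,0,0,0,30,0,0,0.003,0,0,0,30]'
```

```text
t: 14.72
ee_pos: [0.6309, 0.1166, 0.1466]
tcp_rot: [0.525, 3.096, -0.0]
force: [-0.6, -0.1, -1.8]
opening: 0.04
t: 14.97
ee_pos: [0.6311, 0.1166, 0.1441]
tcp_rot: [0.525, 3.096, -0.0]
force: [-0.1, -1.4, -1.1]
opening: 0.0402
```

```bash
python3 -m pendant '[0,0,0.001,0,0,0,30,0,0,0.002,0,0,0,30,0,0,0.002,0,0,0,30]'
```

```text
t: 15.22
ee_pos: [0.6317, 0.1165, 0.1427]
tcp_rot: [0.525, 3.094, 0.0]
force: [0.1, -0.9, 5.1]
opening: 0.0399
```

```bash
python3 -m pendant '[0,0,0,0,0,0,45,0,0,0,0,0,0,55,0,0,0,0,0,0,80,0,0,0,0,0,0,100,0,0,0,0,0,0,100,0,0,0,0,0,0,100]'
python3 -m pendant '[0,0,-0.03,0,0,0,100,0,0,-0.06,0,0,0,100,0,0,-0.1,0,0,0,100,0,0,-0.12,0,0,0,100,0,0,-0.12,0,0,0,100]'
python3 - <<'E'
from h import *
c=cam("scene");s=cam("side");a=c["color"][200:400,180:460];b=s["color"][200:400,180:460]
save("s3.png",np.hstack([cv2.resize(a,None,fx=1.4,fy=1.4),cv2.resize(b,None,fx=1.4,fy=1.4)]))
w=cam("wrist")
for n,q in(("scene",c),("side",s),("wrist",w)):
  W=cloud(q).reshape(-1,3);d=np.hypot(W[:,0]-.63,W[:,1]-.117);t=W[(d<.035)&(W[:,2]>.165)&(W[:,2]<.185)]
  print(n,cv2.minEnclosingCircle(t[:,:2].astype(np.float32)),len(t),np.median(t[:,2]))
  for x,y in((.583,.29),(.45,.275)):
    d=np.hypot(W[:,0]-x,W[:,1]-y);t=W[(d<.06)&(W[:,2]>.041)&(W[:,2]<.052)]
    if len(t)>30:print(" ram",cv2.minEnclosingCircle(t[:,:2].astype(np.float32)),len(t))
  # boards stack
  d=np.hypot(W[:,0]-.615,W[:,1]+.1);t=W[(d<.08)&(W[:,2]>.050)&(W[:,2]<.06)]
  if len(t)>30:print(" stack",cv2.minAreaRect(t[:,:2].astype(np.float32)),len(t),np.median(t[:,2]))
  if n=="scene": 
    K=np.isfinite(W[:,0])&(W[:,0]>.34)&(W[:,0]<.52)&(abs(W[:,1])<.2)&(q["color"].reshape(-1,3).min(1)>95)&(W[:,2]<.01); print("runner",cv2.minAreaRect(W[K][:,:2].astype(np.float32)),K.sum())
go(.6184,-.1015,.15,76.2)
E
```

```text
t: 15.72
ee_pos: [0.6316, 0.1165, 0.1427]
tcp_rot: [0.525, 3.094, 0.0]
force: [0.6, -0.3, -0.1]
opening: 0.0855
t: 16.13
ee_pos: [0.6337, 0.1169, 0.2681]
tcp_rot: [0.524, 3.087, 0.004]
force: [0.3, 0.8, 0.9]
opening: 0.0854
scene ((0.6331831216812134, 0.11565756052732468), 0.022115632891654968) 210 0.17223250385237693
 ram ((0.5824745893478394, 0.2915310263633728), 0.03205028548836708) 280
 ram ((0.4474922716617584, 0.27821481227874756), 0.031496740877628326) 310
 stack ((0.6142287850379944, -0.1043575331568718), (0.0679006576538086, 0.09771910309791565), 75.42552947998047) 765 0.05380464460270051
runner ((0.4257810115814209, 0.003035441040992737), (0.34694036841392517, 0.12310873717069626), 88.40000915527344) 6608
side ((0.6331218481063843, 0.11492161452770233), 0.022451724857091904) 218 0.17139445294105238
 ram ((0.5817428231239319, 0.2904261648654938), 0.0322066992521286) 323
 ram ((0.4492217004299164, 0.27640146017074585), 0.032735880464315414) 367
 stack ((0.6151201725006104, -0.10346297919750214), (0.06732814013957977, 0.09742341190576553), 76.4792251586914) 647 0.05360695725857201
wrist ((0.6327481269836426, 0.11488882452249527), 0.020823530852794647) 1042 0.172740662436181
 ram ((0.5829183459281921, 0.29122763872146606), 0.03137512132525444) 1060
 stack ((0.615941047668457, -0.10342445969581604), (0.06516234576702118, 0.09658841043710709), 75.20576477050781) 4582 0.053679426112526435
shift [-0.0598 -0.2101  0.1123] turn [ 0.     0.003 -0.095] rows 6
shift [-0.0598 -0.2101  0.1123] turn [ 0.004 -0.     3.046] rows 25
q6 -1.1 pos [0.6309 0.1166 0.2623] t 16.2833
```

View pics/s3.png

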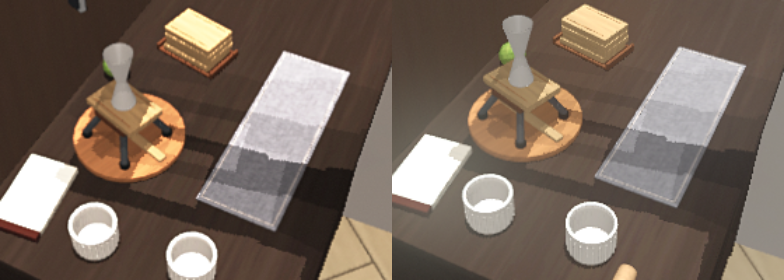

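Run:
```python
from h import *
go(.6158,-.1035,.10,75.5)
```

```text
shift [-0.0578 -0.2128  0.1623] turn [ 0.     0.003 -0.083] rows 7
shift [-0.0578 -0.2128  0.1623] turn [ 0.004 -0.     3.059] rows 25
q6 -1.1 pos [0.6309 0.1166 0.2623] t 16.2833
```

```bash
python3 -m pendant '[-0.01,-0.03,0,0,0,-0.083,100,-0.02,-0.07,0,0,0,-0.083,100,-0.03,-0.11,0,0,0,-0.083,100,-0.04,-0.15,0,0,0,-0.083,100,-0.05,-0.185,0.02,0,0.003,-0.083,100,-0.0578,-0.2128,0.05,0,0.003,-0.083,100,-0.0578,-0.2128,0.09,0,0.003,-0.083,100,-0.0578,-0.2128,0.13,0,0.003,-0.083,100,-0.0578,-0.2128,0.1623,0,0.003,-0.083,100,-0.0578,-0.2128,0.1623,0,0.003,-0.083,100,-0.0578,-0.2128,0.1623,0,0.003,-0.083,100]'
python3 - <<'E'
from h import *
go(.6158,-.1035,.038,75.5)
E
```

```text
t: 17.2
ee_pos: [0.6139, -0.1031, 0.098]
tcp_rot: [-0.396, -3.111, -0.001]
force: [0.6, 0.6, 1.2]
opening: 0.0853
shift [-0.0023  0.0001  0.06  ] turn [ 0.    -0.006 -0.   ] rows 2
shift [-0.0023  0.0001  0.06  ] turn [-0.009 -0.     3.142] rows 26
q6 -1.53 pos [ 0.6139 -0.1031  0.098 ] t 17.2
```

```bash
python3 -m pendant '[-0.0023,0,0.03,0,0,0,100,-0.0023,0,0.05,0,-0.006,0,100,-0.0023,0,0.059,0,-0.006,0,100,-0.0023,0,0.06,0,-0.006,0,100,-0.0023,0,0.06,0,-0.006,0,100]' 40
python3 -m pendant '[0,0,0,0,0,0,70,0,0,0,0,0,0,50,0,0,0,0,0,0,50,0,0,0,0,0,0,50,0,0,0,0,0,0,50,0,0,0,0,0,0,50]' 40
python3 -m pendant '[0,0,-0.01,0,0,0,50,0,0,-0.02,0,0,0,50,0,0,-0.05,0,0,0,50,0,0,-0.08,0,0,0,50,0,0,-0.08,0,0,0,50]'
python3 - <<'E'
from h import *
go(.430,.065,.08,88.4)
E
```

```text
t: 17.62
ee_pos: [0.6166, -0.1036, 0.0393]
tcp_rot: [0.396, 3.115, -0.0]
force: [0.0, -0.0, 0.4]
opening: 0.0854
t: 18.12
ee_pos: [0.6179, -0.1038, 0.0415]
tcp_rot: [0.396, 3.112, -0.0]
force: [-1.5, 1.2, 13.9]
opening: 0.0627
t: 18.53
ee_pos: [0.6208, -0.1044, 0.1283]
tcp_rot: [0.394, 3.104, -0.002]
force: [2.4, -0.4, -0.0]
opening: 0.0623
shift [0.2277 0.1163 0.0455] turn [-0.001  0.013 -0.225] rows 7
shift [0.2277 0.1163 0.0455] turn [1.900e-02 1.000e-03 2.917e+00] rows 24
q6 -1.53 pos [ 0.6208 -0.1044  0.1283] t 18.5333
```

```bash
python3 -m pendant '[0.035,0.015,0,0,0,-0.05,50,0.07,0.03,0,0,0,-0.1,50,0.105,0.05,0,0,0.006,-0.15,50,0.14,0.068,0,0,0.013,-0.2,50,0.175,0.086,0,0,0.013,-0.225,50,0.205,0.105,0.01,0,0.013,-0.225,50,0.2277,0.1163,0.02,0,0.013,-0.225,50,0.2277,0.1163,0.0455,0,0.013,-0.225,50,0.2277,0.1163,0.0455,0,0.013,-0.225,50]'
python3 - <<'E'
from h import *
go(.430,.065,.006,88.4)
E
```

```text
t: 19.28
ee_pos: [0.4281, 0.0658, 0.0786]
tcp_rot: [-0.04, -3.139, 0.001]
force: [-1.1, 0.3, -1.2]
opening: 0.0628
shift [-0.0021 -0.0006  0.0726] turn [-0.001 -0.003  0.002] rows 2
shift [-0.0021 -0.0006  0.0726] turn [ 4.000e-03 -2.000e-03 -3.139e+00] rows 26
q6 -1.46 pos [0.4281 0.0658 0.0786] t 19.2833
```

```bash
python3 -m pendant '[-0.0021,-0.0006,0.03,0,0,0,50,-0.0021,-0.0006,0.055,0,0,0,50,-0.0021,-0.0006,0.067,0,-0.003,0,50,-0.0021,-0.0006,0.0726,0,-0.003,0,50,-0.0021,-0.0006,0.0726,0,-0.003,0,50]'
python3 -m pendant '[0,0,0.0015,0,0,0,50,0,0,0.003,0,0,0,50,0,0,0.003,0,0,0,50]'
```

```text
t: 19.7
ee_pos: [0.4304, 0.0647, 0.0058]
tcp_rot: [-0.041, -3.141, 0.002]
force: [-0.4, -0.8, -0.6]
opening: 0.0626
t: 19.95
ee_pos: [0.4313, 0.0646, 0.0036]
tcp_rot: [0.042, 3.14, -0.002]
force: [0.4, 0.3, -0.9]
opening: 0.0623
```

```bash
python3 -m pendant '[0,0,0.001,0,0,0,50,0,0,0.002,0,0,0,50,0,0,0.002,0,0,0,50]'
```

```text
t: 20.2
ee_pos: [0.432, 0.0646, 0.0026]
tcp_rot: [0.042, 3.138, -0.001]
force: [-1.2, -1.9, 20.7]
opening: 0.062
```

```bash
python3 -m pendant '[0,0,-0.002,0,0,0,85,0,0,-0.002,0,0,0,100,0,0,-0.002,0,0,0,100,0,0,-0.002,0,0,0,100]'
python3 -m pendant '[0,0,-0.03,0,0,0,100,0,0,-0.07,0,0,0,100,0,0,-0.11,0,0,0,100,0,0,-0.15,0,0,0,100,0,0,-0.15,0,0,0,100,0,0,-0.15,0,0,0,100]'
cat >> h.py <<'E'
def survey():
  for n in("wrist","scene","side"):
    W=cloud(cam(n)).reshape(-1,3); print(n)
    def rect(x,y,rad,z0,z1,what):
        d=np.hypot(W[:,0]-x,W[:,1]-y);t=W[(d<rad)&(W[:,2]>z0)&(W[:,2]<z1)]
        if len(t)>60:(c,s,a)=cv2.minAreaRect(t[:,:2].astype(np.float32));print(" ",what,np.round(c,4),np.round(s,3),round(a,1),len(t),np.median(t[:,2]).round(4))
    rect(.430,.065,.07,.010,.02,"A");rect(.430,-.055,.07,.010,.02,"B")
    for z in(.054,.042,.030):rect(.6158,-.1035,.08,z-.003,z+.005,f"st{z}")
    for x,y in((.582,.291),(.449,.277)): rect(x,y,.06,.041,.052,"ram")
    for x,y in((.43,.065),(.43,-.055)): rect(x,y,.06,.058,.068,"ram on")
E
python3 - <<'E'
from h import *
survey()
go(.617,-.1035,.10,75.5)
E
```

```text
t: 20.53
ee_pos: [0.432, 0.0647, 0.0046]
tcp_rot: [0.042, 3.138, -0.001]
force: [0.7, -0.0, -0.5]
opening: 0.0852
t: 21.03
ee_pos: [0.433, 0.0649, 0.1567]
tcp_rot: [0.041, 3.133, -0.0]
force: [-0.0, 0.9, 0.2]
opening: 0.0858
wrist
  A [0.4294 0.0652] [0.064 0.095] 88.5 8038 0.0147
  st0.042 [ 0.6096 -0.1283] [0.028 0.098] 88.3 238 0.0416
  st0.03 [ 0.5613 -0.1155] [0.013 0.005] 81.2 88 0.0296
  ram [0.571  0.2945] [0.063 0.038] 72.6 710 0.0457
  ram [0.4475 0.2774] [0.062 0.061] 81.5 1754 0.0462
scene
  A [0.4289 0.0663] [0.066 0.097] 88.4 1199 0.0144
  st0.042 [ 0.6141 -0.1025] [0.068 0.098] 75.4 723 0.0419
  st0.03 [ 0.6043 -0.078 ] [0.112 0.054] 19.8 94 0.0313
  ram [0.5815 0.2925] [0.062 0.061] 18.4 287 0.0458
  ram [0.4475 0.2778] [0.061 0.06 ] 25.2 298 0.0457
side
  A [0.4287 0.0644] [0.068 0.096] 88.8 1100 0.0144
  st0.042 [ 0.6143 -0.1025] [0.067 0.098] 75.7 641 0.0417
  st0.03 [ 0.6049 -0.0788] [0.113 0.051] 18.8 105 0.0316
  ram [0.5819 0.2902] [0.059 0.062] 32.3 329 0.0462
  ram [0.448  0.2767] [0.06  0.063] 23.0 368 0.046
shift [-0.1905 -0.1632  0.0541] turn [-0.001  0.002  0.227] rows 7
shift [-0.1905 -0.1632  0.0541] turn [-2.000e-03 -1.000e-03 -2.915e+00] rows 24
q6 -1.46 pos [0.4308 0.0647 0.1537] t 21.1833
```

```bash
python3 -m pendant '[-0.03,-0.025,0,0,0,0.05,100,-0.06,-0.05,0,0,0,0.1,100,-0.09,-0.075,0,0,0,0.15,100,-0.12,-0.1,0,0,0,0.2,100,-0.15,-0.125,0,0,0,0.227,100,-0.175,-0.15,0,0,0,0.227,100,-0.189,-0.162,0.03,0,0,0.227,100,-0.189,-0.162,0.0541,0,0.002,0.227,100,-0.189,-0.162,0.07,0,0.002,0.227,100,-0.189,-0.162,0.07,0,0.002,0.227,100,-0.189,-0.162,0.07,0,0.002,0.227,100]'
python3 - <<'E'
from h import *
go(.6155,-.1022,.0275,75.5)
E
```

```text
t: 22.1
ee_pos: [0.614, -0.102, 0.082]
tcp_rot: [-0.397, -3.111, 0.001]
force: [-1.1, -0.8, 1.8]
opening: 0.0853
shift [-0.0018  0.0002  0.0545] turn [-0.001 -0.005 -0.001] rows 2
shift [-0.0018  0.0002  0.0545] turn [-8.000e-03  2.000e-03  3.141e+00] rows 26
q6 -1.53 pos [ 0.614 -0.102  0.082] t 22.1
```

```bash
python3 -m pendant '[-0.0018,0,0.03,0,0,0,100,-0.0018,0,0.047,0,-0.005,0,100,-0.0018,0,0.053,0,-0.005,0,100,-0.0018,0,0.0545,0,-0.005,0,100,-0.0018,0,0.0545,0,-0.005,0,100]' 40
python3 -m pendant '[0,0,0,0,0,0,70,0,0,0,0,0,0,50,0,0,0,0,0,0,50,0,0,0,0,0,0,50,0,0,0,0,0,0,50,0,0,0,0,0,0,50]' 40
python3 -m pendant '[0,0,-0.01,0,0,0,50,0,0,-0.02,0,0,0,50,0,0,-0.05,0,0,0,50,0,0,-0.08,0,0,0,50,0,0,-0.08,0,0,0,50]'
python3 - <<'E'
from h import *
go(.430,-.055,.06,88.4)
E
```

```text
t: 22.52
ee_pos: [0.6158, -0.1024, 0.0282]
tcp_rot: [0.397, 3.116, -0.002]
force: [0.1, 0.1, 0.8]
opening: 0.0854
t: 23.02
ee_pos: [0.6169, -0.1025, 0.0299]
tcp_rot: [0.396, 3.114, -0.002]
force: [-0.5, 1.4, 9.0]
opening: 0.0626
t: 23.43
ee_pos: [0.62, -0.1031, 0.1166]
tcp_rot: [0.395, 3.106, -0.003]
force: [2.1, -1.2, -0.6]
opening: 0.0625
shift [ 0.1966 -0.001   0.0544] turn [-0.002  0.011 -0.225] rows 5
shift [ 0.1966 -0.001   0.0544] turn [0.016 0.003 2.916] rows 24
q6 -1.53 pos [ 0.62   -0.1031  0.1166] t 23.4333
```

```bash
python3 -m pendant '[0.03,0,0,0,0,-0.05,50,0.065,0,0,0,0.005,-0.1,50,0.1,0,0,0,0.011,-0.15,50,0.135,0,0,0,0.011,-0.2,50,0.17,-0.001,0.01,0,0.011,-0.225,50,0.1966,-0.001,0.03,0,0.011,-0.225,50,0.1966,-0.001,0.0544,0,0.011,-0.225,50,0.1966,-0.001,0.0544,0,0.011,-0.225,50]'
python3 - <<'E'
from h import *
go(.431,-.055,.005,88.4)
E
```

```text
t: 24.1
ee_pos: [0.4276, -0.0544, 0.0585]
tcp_rot: [-0.044, -3.138, 0.002]
force: [-1.1, -0.5, -1.4]
opening: 0.0625
shift [-0.0035 -0.0004  0.0535] turn [-0.001 -0.003 -0.   ] rows 2
shift [-0.0035 -0.0004  0.0535] turn [-5.000e-03  2.000e-03  3.141e+00] rows 26
q6 -1.73 pos [ 0.4276 -0.0544  0.0585] t 24.1
```

```bash
python3 -m pendant '[-0.0035,0,0.025,0,0,0,50,-0.0035,0,0.045,0,-0.003,0,50,-0.0035,0,0.051,0,-0.003,0,50,-0.0035,0,0.0535,0,-0.003,0,50,-0.0035,0,0.0535,0,-0.003,0,50]'
python3 -m pendant '[0,0,0.001,0,0,0,50,0,0,0.002,0,0,0,50,0,0,0.002,0,0,0,50]'
```

```text
t: 24.52
ee_pos: [0.4317, -0.0548, 0.0055]
tcp_rot: [0.044, 3.141, -0.002]
force: [-0.8, 0.2, -0.5]
opening: 0.0627
t: 24.77
ee_pos: [0.4324, -0.0549, 0.0043]
tcp_rot: [0.044, 3.14, -0.002]
force: [-0.3, -0.0, -0.3]
opening: 0.0625
```

```bash
python3 -m pendant '[0,0,0.001,0,0,0,50,0,0,0.002,0,0,0,50,0,0,0.002,0,0,0,50]'
```

```text
t: 25.02
ee_pos: [0.4328, -0.055, 0.0029]
tcp_rot: [0.044, 3.139, -0.003]
force: [-0.9, 0.7, 16.7]
opening: 0.0625
```

```bash
python3 -m pendant '[0,0,-0.002,0,0,0,85,0,0,-0.002,0,0,0,100,0,0,-0.002,0,0,0,100,0,0,-0.002,0,0,0,100]'
python3 -m pendant '[0,0,-0.03,0,0,0,100,0,0,-0.07,0,0,0,100,0,0,-0.11,0,0,0,100,0,0,-0.15,0,0,0,100,0,0,-0.15,0,0,0,100,0,0,-0.15,0,0,0,100]'
python3 - <<'E'
from h import *
survey()
go(.448,.277,.10,88.4)
E
```

```text
t: 25.35
ee_pos: [0.4328, -0.055, 0.0049]
tcp_rot: [0.044, 3.139, -0.003]
force: [0.3, -0.3, 0.7]
opening: 0.0854
t: 25.85
ee_pos: [0.4339, -0.055, 0.157]
tcp_rot: [0.044, 3.134, -0.004]
force: [-0.5, 0.1, -0.8]
opening: 0.0854
wrist
  A [0.4294 0.0653] [0.065 0.096] 88.6 8109 0.0149
  B [ 0.4303 -0.0544] [0.064 0.095] 88.5 8002 0.0147
  st0.03 [ 0.613  -0.1045] [0.065 0.096] 74.0 3665 0.0297
scene
  A [0.4286 0.0665] [0.067 0.097] 87.8 1194 0.0145
  B [ 0.43   -0.0529] [0.069 0.097] 89.0 955 0.0144
  st0.03 [ 0.6121 -0.1036] [0.066 0.097] 75.8 730 0.0298
  ram [0.5814 0.2924] [0.062 0.061] 22.7 282 0.0458
  ram [0.4476 0.2781] [0.061 0.062] 23.7 294 0.0459
side
  A [0.4287 0.0651] [0.068 0.097] 89.5 1108 0.0144
  B [ 0.4303 -0.0531] [0.069 0.097] 87.5 853 0.0145
  st0.03 [ 0.6132 -0.1047] [0.067 0.098] 73.5 623 0.0296
  ram [0.5821 0.2902] [0.059 0.063] 28.7 318 0.0461
  ram [0.4478 0.2771] [0.06  0.063] 23.3 365 0.0461
shift [-0.0069  0.332   0.0535] turn [-0.002  0.001 -0.   ] rows 9
shift [-0.0069  0.332   0.0535] turn [2.000e-03 2.000e-03 3.141e+00] rows 26
q6 -1.74 pos [ 0.4317 -0.0546  0.154 ] t 26.0
```

```bash
python3 -m pendant '[0,0.03,0,0,0,0,100,0,0.07,0,0,0,0,100,0,0.11,0,0,0,0,100,0,0.15,0,0,0,0,100,0,0.19,0,0,0,0,100,0,0.23,0,0,0,0,100,-0.003,0.265,0,0,0,0,100,-0.007,0.3,0,0,0,0,100,-0.007,0.325,0.01,0,0,0,100,-0.007,0.332,0.03,0,0,0,100,-0.007,0.332,0.05,0,0,0,100,-0.007,0.332,0.0535,0,0,0,100]'
python3 - <<'E'
from h import *
survey()
go(.448,.277,.010,88.4)
E
```

```text
t: 27.0
ee_pos: [0.4455, 0.2764, 0.0958]
tcp_rot: [-0.042, -3.137, 0.008]
force: [-0.3, -1.5, -1.2]
opening: 0.0857
wrist
  A [0.4294 0.0681] [0.062 0.096] 88.0 8455 0.0146
  ram [0.5599 0.2946] [0.054 0.016] 82.4 562 0.0456
  ram [0.4477 0.2773] [0.061 0.061] 27.0 2439 0.0463
scene
  A [0.4286 0.0665] [0.066 0.097] 88.0 1167 0.0145
  B [ 0.43   -0.0526] [0.067 0.097] 87.9 957 0.0144
  ram [0.5815 0.2925] [0.061 0.063] 10.3 277 0.046
  ram [0.4428 0.2788] [0.063 0.053] 83.3 224 0.0456
side
  A [0.4285 0.0653] [0.067 0.097] 87.4 1110 0.0144
  B [ 0.43   -0.0551] [0.068 0.096] 88.1 860 0.0145
  ram [0.5821 0.2909] [0.06  0.062] 56.5 325 0.0458
  ram [0.446  0.2774] [0.064 0.058] 65.9 316 0.0458
shift [-0.0006  0.0009  0.0892] turn [-0.003 -0.001 -0.   ] rows 3
shift [-0.0006  0.0009  0.0892] turn [-2.000e-03  4.000e-03  3.141e+00] rows 26
q6 -1.04 pos [0.4474 0.2764 0.0992] t 27.15
```

```bash
python3 -m pendant '[-0.0006,0.0009,0.03,0,0,0,100,-0.0006,0.0009,0.06,0,0,0,100,-0.0006,0.0009,0.08,0,0,0,100,-0.0006,0.0009,0.088,0,0,0,100,-0.0006,0.0009,0.088,0,0,0,100]' 30
python3 -m pendant '[0,0,0,0,0,0,70,0,0,0,0,0,0,50,0,0,0,0,0,0,50,0,0,0,0,0,0,50,0,0,0,0,0,0,50,0,0,0,0,0,0,50]' 30
python3 -m pendant '[0,0,-0.01,0,0,0,50,0,0,-0.02,0,0,0,50,0,0,-0.05,0,0,0,50,0,0,-0.08,0,0,0,50,0,0,-0.08,0,0,0,50]'
python3 - <<'E'
from h import *
go(.430,.066,.08,88.4)
E
```

```text
t: 27.57
ee_pos: [0.4475, 0.2763, 0.0105]
tcp_rot: [-0.046, -3.138, 0.006]
force: [-0.7, -0.4, 0.2]
opening: 0.0854
t: 28.07
ee_pos: [0.4484, 0.2766, 0.0123]
tcp_rot: [-0.046, -3.14, 0.004]
force: [-0.8, -2.2, 7.7]
opening: 0.0612
t: 28.48
ee_pos: [0.4511, 0.2783, 0.0983]
tcp_rot: [0.046, 3.135, 0.002]
force: [2.3, 1.5, -0.9]
opening: 0.0615
shift [ 0.015  -0.2129  0.018 ] turn [ 0.001  0.006 -0.001] rows 6
shift [ 0.015  -0.2129  0.018 ] turn [ 9.00e-03 -2.00e-03  3.14e+00] rows 26
q6 -1.04 pos [0.4511 0.2783 0.0983] t 28.4833
```

```bash
python3 -m pendant '[0.003,-0.03,0,0,0,0,50,0.006,-0.07,0,0,0,0,50,0.009,-0.11,0,0,0,0,50,0.012,-0.15,0,0,0.003,0,50,0.015,-0.185,0,0,0.006,0,50,0.015,-0.2129,0.005,0,0.006,0,50,0.015,-0.2129,0.018,0,0.006,0,50,0.015,-0.2129,0.018,0,0.006,0,50,0.015,-0.2129,0.018,0,0.006,0,50]'
python3 - <<'E'
from h import *
go(.4297,.0655,.030,88.4)
E
```

```text
t: 29.23
ee_pos: [0.4301, 0.0659, 0.0807]
tcp_rot: [0.047, 3.141, 0.002]
force: [0.2, 0.0, -0.0]
opening: 0.0612
shift [ 0.0004 -0.0005  0.0507] turn [ 0.001  0.    -0.002] rows 2
shift [ 0.0004 -0.0005  0.0507] turn [ 0.000e+00 -2.000e-03  3.139e+00] rows 26
q6 -1.46 pos [0.4301 0.0659 0.0807] t 29.2333
```

```bash
python3 -m pendant '[0,-0.0005,0.025,0,0,0,50,0,-0.0005,0.042,0,0,0,50,0,-0.0005,0.049,0,0,0,50,0,-0.0005,0.0507,0,0,0,50,0,-0.0005,0.0507,0,0,0,50]'
python3 -m pendant '[0,0,0.001,0,0,0,50,0,0,0.002,0,0,0,50,0,0,0.002,0,0,0,50]'
```

```text
t: 29.65
ee_pos: [0.4302, 0.0661, 0.0302]
tcp_rot: [-0.046, -3.141, -0.002]
force: [-0.2, -0.2, -1.4]
opening: 0.0614
t: 29.9
ee_pos: [0.4306, 0.0662, 0.0288]
tcp_rot: [0.045, 3.14, 0.002]
force: [0.1, -0.5, -1.1]
opening: 0.0614
```

```bash
python3 -m pendant '[0,0,0.001,0,0,0,50,0,0,0.002,0,0,0,50,0,0,0.002,0,0,0,50]'
```

```text
t: 30.15
ee_pos: [0.4312, 0.0663, 0.0273]
tcp_rot: [0.045, 3.139, 0.002]
force: [-0.7, 1.8, 13.2]
opening: 0.0614
```

```bash
python3 -m pendant '[0,0,0,0,0,0,80,0,0,0,0,0,0,100,0,0,0,0,0,0,100,0,0,0,0,0,0,100]'
python3 -m pendant '[0,0,-0.03,0,0,0,100,0,0,-0.07,0,0,0,100,0,0,-0.1,0,0,0,100,0,0,-0.1,0,0,0,100,0,0,-0.1,0,0,0,100]'
python3 - <<'E'
from h import *
survey()
go(.582,.291,.11,88.4)
E
```

```text
t: 30.48
ee_pos: [0.4312, 0.0663, 0.0273]
tcp_rot: [0.045, 3.139, 0.002]
force: [-0.1, -0.1, 0.4]
opening: 0.0854
t: 30.9
ee_pos: [0.432, 0.0662, 0.1287]
tcp_rot: [0.045, 3.136, 0.003]
force: [-0.1, -0.6, 0.1]
opening: 0.0857
wrist
  A [0.4287 0.0652] [0.064 0.095] 88.2 3547 0.0147
  B [ 0.4309 -0.0537] [0.065 0.097] 88.7 9369 0.0147
  st0.03 [ 0.6432 -0.1214] [0.042 0.04 ] 4.2 797 0.0297
  ram [0.5695 0.3045] [0.061 0.024] 42.4 631 0.0458
  ram on [0.4306 0.067 ] [0.061 0.061] 44.8 1803 0.0615
scene
  A [0.4284 0.0674] [0.066 0.097] 89.0 618 0.0142
  B [ 0.4246 -0.0529] [0.066 0.086] 88.4 817 0.0143
  st0.03 [ 0.613  -0.1033] [0.066 0.098] 74.6 727 0.0298
  ram [0.5818 0.2923] [0.061 0.063] 70.5 291 0.0459
  ram on [0.4299 0.0687] [0.061 0.062] 34.3 187 0.0608
side
  A [0.4289 0.0661] [0.066 0.097] 88.9 574 0.0143
  B [ 0.4298 -0.0538] [0.069 0.096] 88.5 777 0.0145
  st0.03 [ 0.6135 -0.1053] [0.068 0.098] 74.9 624 0.0296
  ram [0.5822 0.2902] [0.061 0.06 ] 86.3 331 0.046
  ram on [0.4307 0.0663] [0.062 0.061] 88.7 190 0.0609
shift [-0.1452  0.2292  0.0168] turn [ 0.001  0.    -0.001] rows 7
shift [-0.1452  0.2292  0.0168] turn [ 1.000e-03 -2.000e-03  3.141e+00] rows 26
q6 -1.46 pos [0.4302 0.0661 0.1264] t 31.05
```

Ramekin 1 is centred. On to the second.

```bash
python3 -m pendant '[-0.02,0.03,0,0,0,0,100,-0.04,0.065,0,0,0,0,100,-0.062,0.1,0,0,0,0,100,-0.085,0.135,0,0,0,0,100,-0.106,0.17,0,0,0,0,100,-0.128,0.2,0,0,0,0,100,-0.1452,0.222,0.01,0,0,0,100,-0.1452,0.2292,0.0168,0,0,0,100,-0.1452,0.2292,0.0168,0,0,0,100,-0.1452,0.2292,0.0168,0,0,0,100]'
python3 - <<'E'
from h import *
survey()
go(.582,.291,.0115,88.4)
E
```

```text
t: 31.88
ee_pos: [0.5803, 0.2904, 0.1078]
tcp_rot: [-0.044, -3.138, 0.001]
force: [-0.9, -0.3, -0.1]
opening: 0.0855
wrist
  A [0.4482 0.0968] [0.017 0.067] 74.1 1584 0.0141
  ram [0.5824 0.291 ] [0.061 0.061] 29.7 2184 0.0463
scene
  A [0.4288 0.0662] [0.066 0.097] 88.5 622 0.0144
  B [ 0.4298 -0.053 ] [0.067 0.097] 88.0 951 0.0145
  st0.03 [ 0.6125 -0.1042] [0.066 0.098] 73.8 717 0.0298
  ram [0.5811 0.292 ] [0.061 0.061] 9.2 276 0.0458
  ram on [0.4295 0.0675] [0.062 0.061] 60.2 198 0.061
side
  A [0.4288 0.0662] [0.098 0.066] 0.8 585 0.0143
  B [ 0.4303 -0.0542] [0.067 0.097] 88.0 855 0.0146
  st0.03 [ 0.6129 -0.1054] [0.068 0.098] 74.3 629 0.0296
  ram [0.5821 0.2902] [0.059 0.063] 30.3 329 0.0459
  ram on [0.4303 0.0669] [0.06  0.062] 44.6 190 0.0608
shift [-0.0007  0.001   0.0984] turn [ 0.001 -0.    -0.002] rows 3
shift [-0.0007  0.001   0.0984] turn [-1.00e-03 -1.00e-03  3.14e+00] rows 26
q6 -1.13 pos [0.5814 0.2899 0.1099] t 32.0333
```

```bash
python3 -m pendant '[-0.0007,0.001,0.03,0,0,0,100,-0.0007,0.001,0.06,0,0,0,100,-0.0007,0.001,0.085,0,0,0,100,-0.0007,0.001,0.098,0,0,0,100,-0.0007,0.001,0.098,0,0,0,100,-0.0007,0.001,0.098,0,0,0,100]' 30
python3 -m pendant '[0,0,0,0,0,0,70,0,0,0,0,0,0,50,0,0,0,0,0,0,50,0,0,0,0,0,0,50,0,0,0,0,0,0,50,0,0,0,0,0,0,50]' 30
python3 -m pendant '[0,0,-0.01,0,0,0,50,0,0,-0.02,0,0,0,50,0,0,-0.05,0,0,0,50,0,0,-0.09,0,0,0,50,0,0,-0.13,0,0,0,50,0,0,-0.15,0,0,0,50,0,0,-0.15,0,0,0,50]'
python3 - <<'E'
from h import *
go(.470,.15,.16,88.4);go(.4305,-.0542,.09,88.4)
E
```

```text
t: 32.53
ee_pos: [0.582, 0.2905, 0.0122]
tcp_rot: [-0.047, -3.14, -0.001]
force: [0.6, -0.4, -1.1]
opening: 0.085
t: 33.03
ee_pos: [0.5831, 0.2908, 0.0143]
tcp_rot: [0.047, 3.14, 0.002]
force: [-1.7, -2.0, 10.9]
opening: 0.0596
t: 33.62
ee_pos: [0.5857, 0.2919, 0.1714]
tcp_rot: [0.047, 3.131, 0.009]
force: [0.9, 0.2, -0.8]
opening: 0.0595
shift [ 0.1115 -0.1454  0.0095] turn [ 0.006  0.01  -0.002] rows 5
shift [ 0.1115 -0.1454  0.0095] turn [ 0.016 -0.009  3.14 ] rows 26
q6 -1.13 pos [0.5857 0.2919 0.1714] t 33.6167
shift [ 0.1456 -0.351   0.078 ] turn [ 0.006  0.01  -0.002] rows 10
shift [ 0.1456 -0.351   0.078 ] turn [ 0.016 -0.009  3.14 ] rows 26
q6 -1.13 pos [0.5857 0.2919 0.1714] t 33.6167
```

```bash
python3 -m pendant '[0.025,-0.02,0,0,0,0,50,0.05,-0.045,0,0,0,0,50,0.075,-0.075,0,0,0,0,50,0.1,-0.105,0,0.003,0.005,0,50,0.12,-0.14,0,0.006,0.01,0,50,0.135,-0.18,0,0.006,0.01,0,50,0.1456,-0.22,0,0.006,0.01,0,50,0.1456,-0.26,0,0.006,0.01,0,50,0.1456,-0.3,0,0.006,0.01,0,50,0.1456,-0.335,0,0.006,0.01,0,50,0.1456,-0.351,0.03,0.006,0.01,0,50,0.1456,-0.351,0.06,0.006,0.01,0,50]'
python3 -m pendant '[0,0,0.01,0,0,0,50,0,0,0.01,0,0,0,50,0,0,0.01,0,0,0,50]'
python3 - <<'E'
from h import *
go(.4303,-.0542,.032,88.4)
E
```

```text
t: 34.62
ee_pos: [0.4321, -0.0576, 0.1092]
tcp_rot: [0.052, 3.135, -0.003]
force: [0.3, -0.1, -1.6]
opening: 0.0596
t: 34.87
ee_pos: [0.4319, -0.0576, 0.0994]
tcp_rot: [0.052, 3.136, -0.002]
force: [-0.3, 0.1, -1.5]
opening: 0.06
shift [0.002  0.0035 0.0674] turn [-0.002  0.005 -0.005] rows 2
shift [0.002  0.0035 0.0674] turn [8.000e-03 2.000e-03 3.136e+00] rows 26
q6 -1.74 pos [ 0.4319 -0.0576  0.0994] t 34.8667
```

```bash
python3 -m pendant '[0.002,0.0035,0.025,0,0,0,50,0.002,0.0035,0.05,0,0.005,0,50,0.002,0.0035,0.062,0,0.005,0,50,0.002,0.0035,0.0674,-0.002,0.005,0,50,0.002,0.0035,0.0674,-0.002,0.005,0,50]'
python3 -m pendant '[0,0,0.001,0,0,0,50,0,0,0.002,0,0,0,50,0,0,0.002,0,0,0,50]'
```

```text
t: 35.28
ee_pos: [0.4306, -0.0538, 0.0322]
tcp_rot: [0.051, 3.141, 0.001]
force: [0.1, 1.1, -1.5]
opening: 0.0597
t: 35.53
ee_pos: [0.4313, -0.0539, 0.031]
tcp_rot: [0.051, 3.139, 0.001]
force: [1.2, -0.6, -0.8]
opening: 0.0597
```

```bash
python3 -m pendant '[0,0,0.0015,0,0,0,50,0,0,0.003,0,0,0,50,0,0,0.003,0,0,0,50]'
```

```text
t: 35.78
ee_pos: [0.4321, -0.0541, 0.0289]
tcp_rot: [0.05, 3.138, 0.0]
force: [-1.5, 0.1, 19.6]
opening: 0.06
```

```bash
python3 -m pendant '[0,0,-0.001,0,0,0,80,0,0,-0.001,0,0,0,100,0,0,-0.001,0,0,0,100,0,0,-0.001,0,0,0,100]'
python3 -m pendant '[0,0,-0.03,0,0,0,100,0,0,-0.07,0,0,0,100,0,0,-0.11,0,0,0,100,0,0,-0.15,0,0,0,100,0,0,-0.18,0,0,0,100,0,0,-0.18,0,0,0,100]'
python3 -m pendant '[-0.04,0,0,0,0,0,100,-0.08,0,0,0,0,0,100,-0.12,0,0,0,0,0,100,-0.12,0,0,0,0,0,100,-0.12,0,0,0,0,0,100]'
python3 - <<'E'
from h import *
survey()
c=cam("scene");save("s9.png",c["color"])
for n in("scene","side"):
  W=cloud(cam(n)).reshape(-1,3);d=np.hypot(W[:,0]-.63,W[:,1]-.117)
  t=W[(d<.035)&(W[:,2]>.165)&(W[:,2]<.185)];print(n,"jig",cv2.minEnclosingCircle(t[:,:2].astype(np.float32)),len(t))
  t=W[(d<.065)&(W[:,2]>.076)&(W[:,2]<.083)];print("board",cv2.minAreaRect(t[:,:2].astype(np.float32)))
E
```

```text
t: 36.12
ee_pos: [0.4321, -0.0541, 0.0299]
tcp_rot: [0.05, 3.138, 0.0]
force: [0.4, -0.1, -0.1]
opening: 0.0859
t: 36.62
ee_pos: [0.4341, -0.0546, 0.2152]
tcp_rot: [0.05, 3.129, -0.002]
force: [2.3, -0.2, 0.4]
opening: 0.0857
t: 37.03
ee_pos: [0.5553, -0.0584, 0.2155]
tcp_rot: [0.05, 3.13, -0.002]
force: [-0.8, -0.6, -0.2]
opening: 0.0853
wrist
  A [0.4296 0.065 ] [0.065 0.096] 88.8 3757 0.0149
  B [ 0.4307 -0.0541] [0.064 0.095] 88.3 3145 0.0149
  st0.03 [ 0.613  -0.1046] [0.063 0.096] 74.3 5180 0.0297
  ram on [0.4308 0.0671] [0.061 0.061] 57.6 1444 0.0616
  ram on [ 0.4317 -0.0531] [0.061 0.061] 28.0 1364 0.0616
scene
  A [0.4288 0.0677] [0.067 0.097] 89.2 633 0.0143
  B [ 0.4301 -0.052 ] [0.065 0.097] 89.4 508 0.0144
  st0.03 [ 0.6126 -0.1044] [0.067 0.1  ] 74.5 717 0.0299
  ram on [0.4304 0.0681] [0.06  0.063] 32.2 196 0.0609
  ram on [ 0.4313 -0.053 ] [0.061 0.062] 61.4 172 0.0609
side
  A [0.4291 0.0667] [0.098 0.065] 0.3 590 0.0143
  B [ 0.43   -0.0538] [0.097 0.067] 0.3 480 0.0147
  st0.03 [ 0.6133 -0.1044] [0.066 0.098] 75.7 617 0.0297
  ram on [0.4302 0.0676] [0.061 0.061] 7.6 191 0.0611
  ram on [ 0.4309 -0.0525] [0.06  0.062] 42.3 154 0.0609
scene jig ((0.632053017616272, 0.11454184353351593), 0.022378288209438324) 213
board ((0.6296979188919067, 0.11691583693027496), (0.06633425503969193, 0.09810125827789307), 70.93251037597656)
side jig ((0.6335734128952026, 0.11461225897073746), 0.021802330389618874) 218
board ((0.6317362785339355, 0.11689542233943939), (0.0658133253455162, 0.09982424974441528), 72.16157531738281)
```

View pics/s9.png

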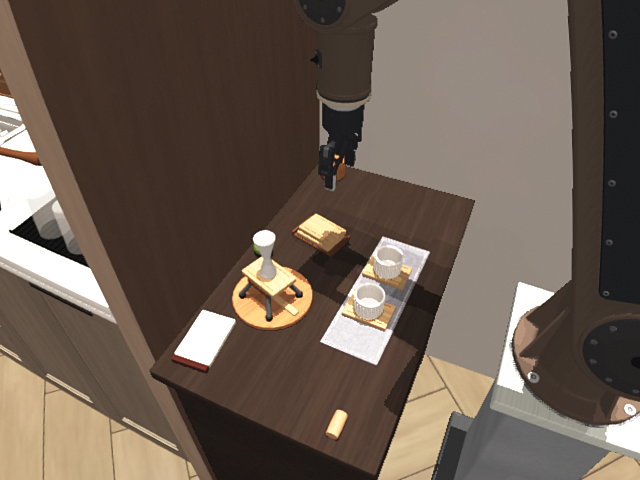

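```bash
python3 -c "
from workcell import r
print(r.sign_off())"
```

```text
the job is handed in; nothing more can be done
None
```

The tasting stand is set up and handed in, at about 37 s of robot time.

- **Stool:** I turned it about 40° with a small lift. All four feet now stand flat on the board, clear of the rib. Its top measured 67.8 mm up (68 nominal) and parallel to the rib to within about 1°.
- **Jigger:** one board lies level and centred on the stool. The jigger stands upright on it, about 3 mm off the board's middle, the largest offset I measured.
- **Ramekins:** only two were present, and neither was knocked aside. Their two boards lie flat on the runner about 119 mm apart (a little over the suggested 110 mm). Each ramekin stands upright within about 2 mm of its board's centre.
- **Left alone:** the two spare boards are still stacked in the caddy. I never touched the salt cellar, order pad or lime. The order pad looks unmoved in the last picture. The lime and salt cellar are partly hidden there, and I did not measure any of the three again.

The three cameras agreed to within about 3 mm on the final positions, and no check failed.

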